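Stop check on the dosing frame's control station

ROBOT

A 6-joint arm with a two-finger parallel gripper is mounted at the origin on a cart in front of the work surface, level with it; the furniture and walls round the work are solid. World frame = base frame: x ahead of the robot, y to its left, z up, the work surface at z = 0. Lengths are in m, angles in rad, forces in N, time in s.
With the tool pointing down it reaches from about 0.375 to 0.925 m from the base axis. Payload 5.7 kg.
Tool frame: the origin (TCP) lies between the finger pads; the fingertips stand 11 mm ahead of it and the grasp point (between the pads) lies 8 mm behind it (ctrl.tip_extent is the distance from the TCP to the fingertips, in m); z points along the fingers, y is the line along which they close (so a half turn about z gives the same grasp; the last joint's range is limited). The gripper opens to 85 mm and grips with 20 to 120 N. Pads are 22 mm wide; open, the fingers measure 114 mm over their backs; the gripper's body (76 mm by 85 mm) begins 54 mm behind the grasp point. The pads swing forward as they close: fully open they stand 13 mm farther back than shut.
Start: joints at [-1.447, 0.359, 1.51, -0, 1.272, -0.115], TCP at [0.142, -0.583, 0.242] pointing down, gripper open.
Joint ranges: [-2.97, 2.97], [-1.01, 2.36], [0.21, 2.38], [-0.96, 4.11], [0.2, 2.71], [-2.98, 2.98]. Speed limits (rad/s): [2.39, 2.39, 3.14, 3.14, 3.14, 3.14].

INTERFACE

Orientations are given as [roll, pitch, yaw] about the fixed x, y, z axes, in that order (R = Rz(yaw) Ry(pitch) Rx(roll)).
In Python, from rig import ctrl, snapshot, workorder, models gives the robot as it stands.
- The arm moves only by the shell command python3 -m jog 'ROWS'. ROWS is text: rows parted by semicolons, each of 5 numbers parted by spaces: the shift along the tool's x, y, z in cm, then the turn about the tool's z in degrees, then the opening, from 0 (shut) to 1 (fully open). In form: x y z yaw jaw; .... A call has 1 to 5 rows; each row shifts and turns the commanded pose from where the row before left it, along the tool's axes as they then stand; what a row does not reach is not made up. A row lasts 1/10 s, in which the tool goes at most 50 mm and 8.59 degrees, less where a joint would pass 70% of its speed; a pose out of reach is approached as far as the arm can. A call is refused whole if a number of a shift passes 5 or a number of a turn 8.59, either way. A call with a gripper value outside its range is refused whole. The fingers move at their own pace and stop on an object; the grip force is fixed at half the most. Time passes only in rows, so rows that do not move let the fingers close. It gives the time, the measured TCP pose, the force, the opening and the grip force at its end, in the units of the state.
- ctrl.state(): the state, without advancing time (a new reading comes with each control period).
- snapshot(name): name is "scene" or "side" or "wrist"; returns a dict with "frame" (480x640x3 uint8, blue, green, red), "fx", "fy", "cx", "cy" (pixels), "eye" and "rotation" of the camera in the world. Camera axes: x right, y down, z forward; pixel columns grow to the right and rows downward; lengths in m; the calibration is good to about 2 mm. A picture is of the moment at which its call begins. There is no depth.
- workorder.finish_job(): hands the job in; it is judged then, once.
Trained networks look in the newest picture that a camera, given by its name, has taken for a name from the list of things; names that differ only in an ending like _2 or _b are one class to them, and where a whole thing is asked for, a point or a joint stands for the part that bears it (a point fixed in the world has none). Each returns a list of dicts, best first, with "confidence" (0 to 1); they miss things now and then, are a little off and sometimes report something else, mostly with a low value. They report only what shows in the picture. A call takes as long as a camera call.
- models.spot_in(query, camera): "pixel" ([column, row] in pixels, amid what is visible of it).
The state is a dict: "time_s": time; "qpos": joint angles; "joint_vel": joint speeds; "tau": joint torques, N m; "tcp_pos": TCP position; "ee_rot": TCP orientation; "ft_force": force on the tool from outside, world axes, zero at the start; "wrist_torque": the same for the moment, N m; "opening": opening from 0.0 (shut) to 1.0 (fully open); "grasp_force": force on a finger pad.
Only numpy, scipy, OpenCV 4.12 (cv2) and the standard library are available. Lean on these libraries where they do the work, as an engineer would, in place of code of your own. Each camera call takes 0.05 s, during which the arm holds its last target. There are 200 camera calls.

TASK

Carry out the stop check on the bench control station with your fingertips, gripping and lifting nothing and forcing nothing: press the big three-lobed mushroom stop button down until it latches and stays in by itself, take the finger off, then push one of its lobes round clockwise (seen from above) until the latch lets go and the head springs back up. Then press the small reset button, the one that stands proud of its collar, fully in and let it and the mushroom head come back to rest. Do not press the start button sunk in its shroud, and leave the loose parts beside the station as they are.

Things in the scene. Friction and masses are not known exactly. Their poses are not given: they have to be found in the camera images.
- station: grey die-cast control station fixed to the bench, 96 x 250 x 60 mm (own x, y, z), flat top 60 mm above the bench. Origin: centre of its underside. Stop button's axis at own (0, +62) mm, the two push buttons at own (0, -34) and (0, -86) mm, either way round. A 43 mm high conduit bend leaves its +x side beside the stop button.
- stop_head: black mushroom head: domed hub of radius 21 mm with three upright round lobes (radius 11 mm, centred 22 mm from the axis, 120 degrees apart, the first on own +x; 33 mm overall radius). Origin on the axis, level with the station's top when out; the head fills 18 to 37 mm above it (lobe tops 34.5). It moves and turns with the head. Below it a collar of radius 18.5 mm, 8 mm high on the top.
- stop_top (a point): highest point of the mushroom head, on its axis: 97 mm above the bench when out, about 91 mm when latched in
- stop_press (a joint): how far the stop button is pressed in, m: 0 out, hard stop 0.010. Spring from 5 N (out) to 10 N (fully in), with about 4 N more to get past the latch. The latch snaps in once it is pushed beyond about 0.006 and holds it in (reads about 0.0055) after the finger leaves.
- stop_twist (a joint): turn of the mushroom head, rad: 0 at rest, grows clockwise seen from above, hard stop 0.96. Sprung back to 0 (torque 0.02 N m at rest to 0.08 N m at the stop). While the button is latched in, a turn of about 0.5 lets the latch go and the head springs up. The head also turns, without effect, when it is out.
- reset_unit: fixed collar of the reset button, radius 18.5 mm, 5 mm high on the station's top face; origin on the axis at the top face
- reset_top (a point): centre of the flat top of the reset button: plain grey cylinder of radius 13.5 mm that stands 10 mm proud of its black collar, 15 mm above the station's top face (75 mm above the bench)
- reset_button (a joint): how far the reset button is pressed, m: 0 out, 0.006 fully in (hard stop); spring from 2.8 to 5.2 N
- start_top (a point): centre of the top of the start button: grey, radius 13 mm, sunk 3 mm below the rim of a black shroud ring (outer radius 19.5 mm, rim 12 mm above the top face). It has changed seats with the reset button in some starts.
- start_button (a joint): how far the start button is pressed, m: 0 out, 0.006 fully in; it must not be pressed
- flange: loose grey flange, 64 x 64 x 24 mm, on the bench beyond the stop-button end of the station; origin at its underside
- spacer_stack: loose white and black spacer, 25 x 25 x 30 mm, on the bench beyond the push-button end of the station; origin at its underside
- ball_knob: loose black ball knob, 47 x 47 x 45 mm, lying on the bench beside the flange, beyond the stop-button end; origin at its underside

How it is judged:
On the way, in this order (a step that is already met when the one before it is completed fails the run):
1. the stop button is latched in and stays in with no finger on it (value of joint stop_press above 0.0035 m and contact force between anything else and stop_head below 0.1 N), for 0.2 s.
2. the head is turned clockwise while still latched in (value of joint stop_twist above 0.25 rad and value of joint stop_press above 0.0035 m).
3. the latch has let go and the head has sprung back out (value of joint stop_press below 0.0015 m), for 0.1 s.
4. the reset button is pressed in (value of joint reset_button above 0.0035 m), for 0.05 s.
At the end, for the whole second after the job is handed in: After latching, twist release and reset in that order: the stop button is out (within 1.5 mm) and turned back (within 0.1 rad), reset and start buttons are out (within 1 mm), and each loose part is within 20 mm of where it began (value of joint stop_press below 0.0015 m and value of joint stop_twist below 0.1 rad and value of joint each of reset_button, start_button below 0.001 m and distance of each of flange, ball_knob, spacer_stack from where it was at the start of the episode below 0.02 m); the robot touches nothing.
It fails at once if the start button is pressed more than 2 mm (value of joint start_button above 0.002 m).
It fails at once if the mushroom head is gripped or forced: the fingers act on it with more than 34 N in all (a grip counts on both sides) (contact force between the fingers and stop_head above 34 N).
It fails at once if the reset button is gripped or forced with more than 34 N in all (contact force between the fingers and reset_unit above 34 N).
It fails at once if a loose part beside the station is lifted by more than 6 mm (height (world z) of any of flange, ball_knob, spacer_stack above 0.006 m).
It fails at once if a loose part beside the station is shoved more than 20 mm (distance of any of flange, ball_knob, spacer_stack from where it was at the start of the episode above 0.02 m).
It also fails if it takes over 64 s, if anything falls off the work surface, if the arm or the gripper's body presses on something with over 40 N, if the wrist force passes 120 N, or if a joint passes its speed limit or range.

## Working session

There is one attempt and no reset: what is moved stays moved. The work goes in short steps, Python scripts to look and compute and a shell command to move; the robot and the scene stay as the last step left them, time stands still between calls to the robot, and variables do not carry over. Pictures are saved under pics/ and viewed, at most 10 in all, crops included, and the job is handed in when it is done.

```bash
ls; mkdir -p pics; cat > h.py <<'E'
import numpy as np,cv2
from rig import ctrl,snapshot,models
def ray(s,p):
    d=np.array([(p[0]-s["cx"])/s["fx"],(p[1]-s["cy"])/s["fy"],1.]); d=np.array(s["rotation"])@d
    return np.array(s["eye"]),d/np.linalg.norm(d)
def atz(s,p,z):
    e,d=ray(s,p); return e+d*(z-e[2])/d[2]
def proj(s,P):
    c=np.array(s["rotation"]).T@(np.asarray(P)-np.array(s["eye"])); return np.array([s["fx"]*c[0]/c[2]+s["cx"],s["fy"]*c[1]/c[2]+s["cy"]])
E
python3 - <<'E'
from h import *
print({k:np.round(v,3) if not isinstance(v,str) else v for k,v in ctrl.state().items()}, ctrl.tip_extent)
Z=dict(stop_top=.097,reset_top=.075,start_top=.069,station=.06,stop_head=.085,flange=.012,spacer_stack=.015,ball_knob=.022)
for c in ["scene","side","wrist"]:
    s=snapshot(c); cv2.imwrite(f"pics/{c}0.png",s["frame"]); print(c,np.round(s["eye"],3))
    for q,z in Z.items():
        print(q,[(np.round(r["pixel"]),round(r["confidence"],2),np.round(atz(s,r["pixel"],z),3)[:2]) for r in models.spot_in(q,c)[:2]])
E
```

```text
pics
{'time_s': np.float64(0.0), 'qpos': array([-1.447,  0.359,  1.511,  0.   ,  1.272, -0.115]), 'joint_vel': array([-0.   ,  0.002,  0.   ,  0.   , -0.001, -0.001]), 'tau': array([ 1.0000e-03, -5.2761e+01, -2.7862e+01, -0.0000e+00,  1.3000e-02,
        0.0000e+00]), 'tcp_pos': array([ 0.142, -0.582,  0.241]), 'ee_rot': array([-3.14 , -0.   ,  0.239]), 'ft_force': array([-0.445,  0.917,  0.08 ]), 'wrist_torque': array([0.041, 0.001, 0.02 ]), 'grasp_force': np.float64(0.0), 'opening': np.float64(1.003)} 0.011
scene [0.12  0.955 0.506]Traceback (most recent call last):
  File "<stdin>", line 7, in <module>
  File "h.py", line 7, in atz
    e,d=ray(s,p); return e+d*(z-e[2])/d[2]
                                      ~^^^
IndexError: invalid index to scalar variable.
```

```bash
sed -i 's/np.array(s\["rotation"\])/rot(s)/g' h.py; cat >> h.py <<'E'
from scipy.spatial.transform import Rotation
def rot(s):
    r=np.array(s["rotation"])
    return r if r.ndim==2 else Rotation.from_euler("xyz",r).as_matrix() if r.size==3 else Rotation.from_quat(r).as_matrix()
E
python3 - <<'E'
from h import *
Z=dict(stop_top=.097,reset_top=.075,start_top=.069,station=.06,stop_head=.085,flange=.012,spacer_stack=.015,ball_knob=.022)
for c in ["scene","side","wrist"]:
    s=snapshot(c); cv2.imwrite(f"pics/{c}0.png",s["frame"]); print(c,np.round(s["eye"],3),np.round(s["rotation"],3))
    for q,z in Z.items():
        print(q,[(np.round(r["pixel"]),round(r["confidence"],2),np.round(atz(s,r["pixel"],z),3)[:2]) for r in models.spot_in(q,c)[:2]])
E
```

```text
scene [0.12  0.955 0.506] [-1.985 -0.006 -2.656]
stop_top [(array([315., 251.]), 0.77, array([0.544, 0.179]))]
reset_top [(array([352., 246.]), 0.44, array([0.516, 0.085])), (array([408., 251.]), 0.29, array([0.416, 0.057]))]
start_top [(array([373., 237.]), 0.38, array([0.503, 0.014]))]
station [(array([326., 268.]), 0.89, array([0.53 , 0.164]))]
stop_head [(array([316., 254.]), 0.92, array([0.548, 0.168]))]
flange [(array([236., 308.]), 0.97, array([0.641, 0.287])), (array([353., 246.]), 0.17, array([ 0.573, -0.044]))]
spacer_stack [(array([409., 250.]), 0.52, array([ 0.457, -0.075]))]
ball_knob [(array([266., 311.]), 0.64, array([0.58 , 0.284]))]
side [ 0.474 -0.625  0.453] [-2.048 -0.024 -0.146]
stop_top [(array([295., 214.]), 0.9, array([0.557, 0.148]))]
reset_top [(array([278., 250.]), 0.75, array([0.52 , 0.057])), (array([276., 248.]), 0.61, array([0.517, 0.063]))]
start_top [(array([265., 260.]), 0.51, array([0.496, 0.038])), (array([295., 213.]), 0.44, array([0.563, 0.213]))]
station [(array([287., 271.]), 0.76, array([0.53 , 0.012]))]
stop_head [(array([291., 212.]), 0.92, array([0.554, 0.181]))]
flange [(array([338., 228.]), 0.85, array([0.659, 0.253]))]
spacer_stack [(array([241., 329.]), 0.8, array([ 0.455, -0.067]))]
ball_knob []
wrist [ 0.209 -0.566  0.373] [ 2.868  0.    -1.332]
stop_top []
reset_top []
start_top []
station []
stop_head []
flange []
spacer_stack []
ball_knob []
```

View pics/scene0.png

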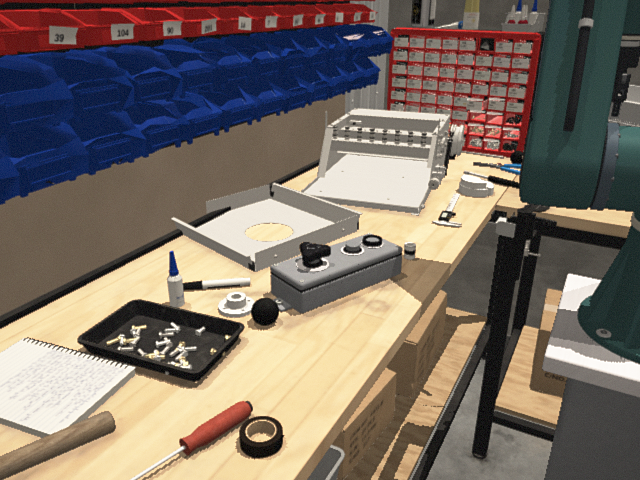

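View pics/side0.png

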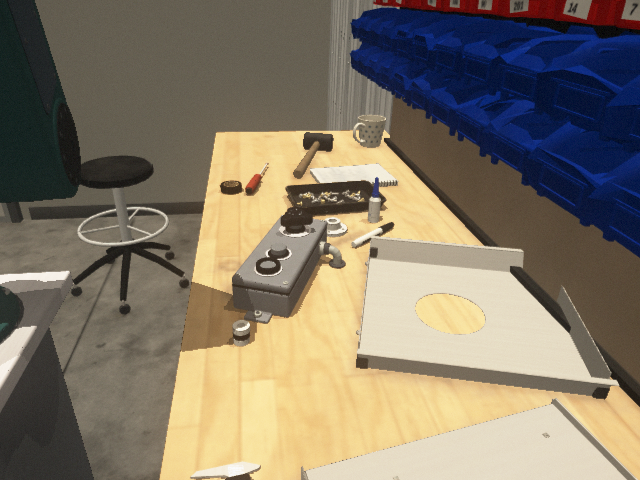

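Scene and side views: the stop head is at scene (315,251), the reset button is in the middle at (352,246), and the shrouded start button is at the end at (373,237). The flange and ball knob lie beyond the stop end and the spacer beyond the other, so I'm moving above the station for a close view.

```bash
python3 -m jog '3.2 -3.7 0 0 0.5;3.2 -3.7 0 0 0;3.2 -3.7 0 0 0;3.2 -3.7 0 0 0;3.2 -3.7 0 0 0' && python3 -m jog '3.2 -3.7 0 0 0;3.2 -3.7 0 0 0;3.2 -3.7 0 0 0;3.2 -3.7 0 0 0;3.2 -3.7 0 0 0' && python3 -m jog '3.2 -3.7 0 0 0;3.2 -3.7 0 0 0;3.2 -3.7 0 0 0;3.2 -3.7 0 0 0;3.2 -3.7 0 0 0' && python3 -m jog '0 0 0 0 0;0 0 0 0 0;0 0 0 0 0' 
python3 - <<'E'
from h import *
Z=dict(stop_top=.097,reset_top=.075,start_top=.069,stop_head=.085)
for c in ["wrist"]:
    s=snapshot(c); cv2.imwrite(f"pics/{c}1.png",s["frame"]); print(c,np.round(s["eye"],3),np.round(s["rotation"],3))
    for q,z in Z.items():
        print(q,[(np.round(r["pixel"]),round(r["confidence"],2),np.round(atz(s,r["pixel"],z),3)[:2]) for r in models.spot_in(q,c)[:2]])
st=ctrl.state();print(st["tcp_pos"],st["ee_rot"],st["qpos"],st["ft_force"])
E
```

```text
time_s: 1.95
tcp_pos: [0.2541, -0.3637, 0.2424]
ee_rot: [3.141, -0.0, 0.238]
ft_force: [0.7, -0.4, -0.1]
opening: 0.145
grasp_force: 0.0
time_s: 2.45
tcp_pos: [0.366, -0.1461, 0.2427]
ee_rot: [3.141, -0.001, 0.238]
ft_force: [1.6, -0.1, 0.1]
opening: -0.002
grasp_force: 0.0
time_s: 2.95
tcp_pos: [0.4777, 0.072, 0.2426]
ee_rot: [3.141, -0.001, 0.239]
ft_force: [1.5, -0.5, 0.4]
opening: -0.001
grasp_force: 0.0
time_s: 3.25
tcp_pos: [0.4763, 0.0691, 0.2421]
ee_rot: [3.141, 0.001, 0.239]
ft_force: [0.9, 0.3, 0.0]
opening: -0.005
grasp_force: 0.0
wrist [0.543 0.086 0.373] [ 2.866  0.    -1.332]
stop_top [(array([228.,  94.]), 0.6, array([0.56 , 0.156]))]
reset_top [(array([324., 172.]), 0.72, array([0.521, 0.074]))]
start_top [(array([372., 209.]), 0.69, array([0.499, 0.025]))]
stop_head [(array([226.,  94.]), 0.9, array([0.561, 0.161]))]
[0.47670329 0.06873637 0.24243707] [ 3.14156683e+00 -1.97123019e-05  2.36831360e-01] [-3.27738725e-04  1.87573134e-01  1.75691388e+00 -2.19887328e-05
  1.19708042e+00  1.33364526e+00] [-0.16960474  0.32805989 -0.31503065]
```

View pics/wrist1.png

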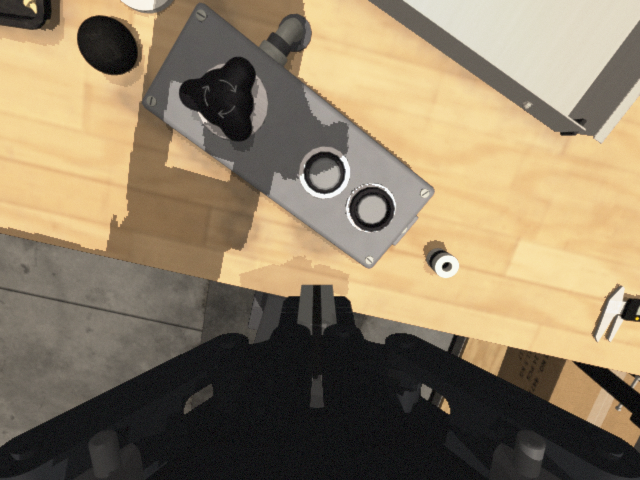

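```bash
python3 - <<'E'
from h import *
s=snapshot("wrist"); print(s["fx"])
# dark segmentation
for n,p,z in [("reset",(325,172),.075),("start",(373,209),.069),("L1",(238,69),.094),("L2",(191,95),.094),("L3",(237,129),.094),("scr",(201,15),.06),("scr",(152,101),.06),("scr",(425,192),.06),("scr",(370,260),.06)]: print(n,np.round(atz(s,p,z),4))
c=np.mean([atz(s,p,.094) for p in [(238,69),(191,95),(237,129)]],0);print("ctr",c)
for p in [(238,69),(191,95),(237,129)]:
    d=atz(s,p,.094)-c; print(np.degrees(np.arctan2(d[1],d[0])),np.hypot(*d[:2]))
im=cv2.resize(s["frame"][40:165,150:300],None,fx=5,fy=5,interpolation=cv2.INTER_CUBIC)
cv2.imwrite("pics/crop1.png",im[:600])
E
```

```text
353.40753029537075
reset [0.5217 0.0729 0.075 ]
start [0.5002 0.0243 0.069 ]
L1 [0.5794 0.1524 0.094 ]
L2 [0.5541 0.183  0.094 ]
L3 [0.5385 0.1459 0.094 ]
scr [0.615  0.1955 0.06  ]
scr [0.5432 0.2256 0.06  ]
scr [ 0.5245 -0.0181  0.06  ]
scr [0.4519 0.0119 0.06  ]
ctr [0.55735321 0.16043903 0.094     ]
-19.914249222163882 0.02349468728014137
98.19628897523974 0.02277555846816766
-142.34391002032586 0.023800661628175
```

View pics/crop1.png

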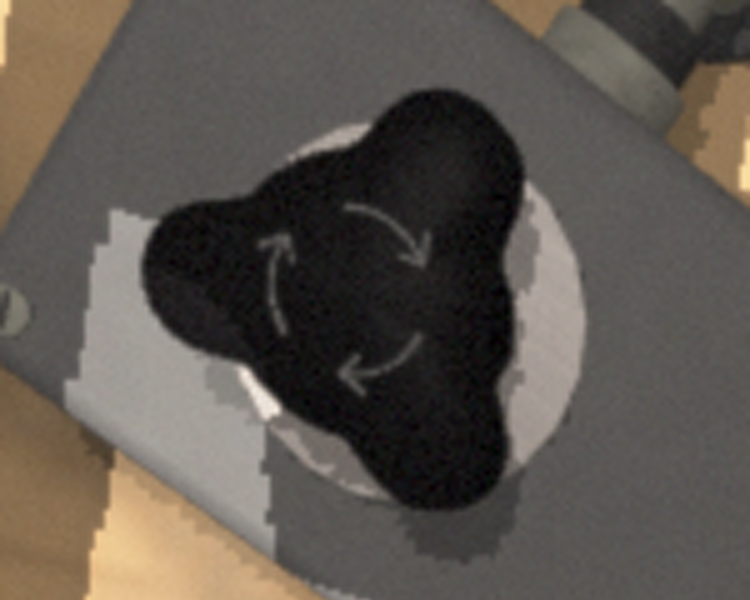

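The wrist view shows the three lobes at (238,69), (191,95) and (237,129), the reset at (325,172) and the shrouded start at (373,209). That gives stop axis ≈ (0.558, 0.161), reset ≈ (0.521, 0.0725) and station yaw ≈ -22°, with lobe 1 at about -22°.

```bash
python3 -m jog '0 0 0 8.5 0;0 0 0 8.5 0;0 0 0 8.5 0;0 0 0 8.5 0;0 0 0 1.6 0' && python3 -m jog '1.4 -3.9 0 0 0;1.4 -3.9 0 0 0;1.3 -3.8 0 0 0;0 0 0 0 0;0 0 0 0 0' && python3 -m jog '0 0 4 0 0;0 0 4 0 0;0 0 3 0 0;0 0 0 0 0;0 0 0 0 0'
cat > st.py <<'E'
from h import *
S=np.array([.558,.161]);Rr=np.array([.521,.0725]); st=ctrl.state();p=st["tcp_pos"];y=st["ee_rot"][2]
B=np.array([[np.cos(y),np.sin(y)],[np.sin(y),-np.cos(y)]])
print(st["time_s"],np.round(p,4),"yaw",np.degrees(y),"F",np.round(st["ft_force"],1),"stop in tool mm",np.round(B@(S-p[:2])*1e3,1),"reset",np.round(B@(Rr-p[:2])*1e3,1))
E
python3 st.py
```

```text
time_s: 4.05
tcp_pos: [0.4769, 0.0694, 0.2424]
ee_rot: [-3.141, -0.0, -0.386]
ft_force: [0.1, -0.7, 0.0]
opening: 0.002
grasp_force: 0.0
time_s: 4.55
tcp_pos: [0.5583, 0.1623, 0.2419]
ee_rot: [3.141, 0.001, -0.379]
ft_force: [-0.5, 0.1, -0.5]
opening: 0.002
grasp_force: 0.0
time_s: 5.05
tcp_pos: [0.5577, 0.1613, 0.1327]
ee_rot: [3.141, 0.001, -0.383]
ft_force: [0.8, 0.7, -0.4]
opening: -0.003
grasp_force: 0.0
5.05 [0.5577 0.1613 0.1327] yaw -21.922828541634885 F [ 0.8  0.7 -0.4] stop in tool mm [0.4 0.1] reset [-0.9 96.1]
```

```bash
python3 -m jog '0 0 2 0 0;0 0 0.3 0 0;0 0 0.3 0 0;0 0 0 0 0' && python3 -m jog '0 0 0.2 0 0;0 0 0 0 0' && python3 -m jog '0 0 0.2 0 0;0 0 0 0 0'
```

```text
time_s: 5.45
tcp_pos: [0.5592, 0.1621, 0.1078]
ee_rot: [-3.141, -0.002, -0.382]
ft_force: [0.6, 0.5, 3.8]
opening: 0.002
grasp_force: 1.8
time_s: 5.65
tcp_pos: [0.5592, 0.1622, 0.1059]
ee_rot: [-3.141, -0.002, -0.382]
ft_force: [-1.4, -2.2, 6.5]
opening: -0.0
grasp_force: 3.4
time_s: 5.85
tcp_pos: [0.5592, 0.1622, 0.1038]
ee_rot: [-3.141, -0.002, -0.382]
ft_force: [-1.2, -0.9, 6.1]
opening: -0.001
grasp_force: 2.7
```

```bash
python3 -m jog '0 0 0.2 0 0;0 0 0 0 0' && python3 -m jog '0 0 0.2 0 0;0 0 0 0 0' && python3 -m jog '0 0 0.1 0 0;0 0 0 0 0'
```

```text
time_s: 6.05
tcp_pos: [0.5592, 0.1622, 0.1018]
ee_rot: [-3.141, -0.002, -0.382]
ft_force: [-2.1, -0.6, 5.8]
opening: -0.003
grasp_force: 3.1
time_s: 6.25
tcp_pos: [0.5592, 0.1621, 0.0999]
ee_rot: [-3.141, -0.002, -0.382]
ft_force: [-1.7, -0.9, 7.5]
opening: -0.001
grasp_force: 3.8
time_s: 6.45
tcp_pos: [0.5592, 0.1622, 0.099]
ee_rot: [-3.141, -0.002, -0.382]
ft_force: [-1.8, -0.7, 8.1]
opening: -0.002
grasp_force: 4.0
```

```bash
python3 -m jog '0 0 0.1 0 0;0 0 0 0 0' && python3 -m jog '0 0 -0.5 0 0;0 0 -3 0 0;0 0 -3 0 0;0 0 -4 0 0;0 0 -4 0 0' && python3 -m jog '-4 0 0 0 0;-4 0 0 0 0;0 0 0 0 0'
python3 - <<'E'
from h import *
s=snapshot("side"); r=models.spot_in("stop_top","side"); print(r[:1],proj(s,[.558,.161,.097]),proj(s,[.558,.161,.091]))
w=snapshot("wrist"); print(proj(w,[.558,.161,.097]),proj(w,[.558,.161,.091]))
a=cv2.imread("pics/side0.png")[185:260,250:340];b=s["frame"][185:260,250:340]
im=np.hstack([a,b]);cv2.imwrite("pics/cmp.png",cv2.resize(im,None,fx=4.4,fy=4.4,interpolation=cv2.INTER_CUBIC))
E
python3 st.py
```

```text
time_s: 6.65
tcp_pos: [0.5592, 0.1622, 0.098]
ee_rot: [-3.141, -0.002, -0.382]
ft_force: [-1.6, -0.7, 8.2]
opening: -0.002
grasp_force: 4.2
time_s: 7.15
tcp_pos: [0.5581, 0.1622, 0.2432]
ee_rot: [-3.141, -0.0, -0.382]
ft_force: [0.7, -0.2, 0.0]
opening: 0.002
grasp_force: 0.0
time_s: 7.45
tcp_pos: [0.4792, 0.1931, 0.2419]
ee_rot: [3.141, 0.003, -0.38]
ft_force: [0.5, 0.0, 0.3]
opening: 0.002
grasp_force: 0.0
[{'pixel': [294.0, 214.9], 'confidence': 0.82}] [294.88734087 210.85995694] [294.87702533 213.8376441 ]
[319.46690666 125.36455244] [319.41920711 125.73185012]
7.6 [0.4849 0.1922 0.2421] yaw -21.87921969716881 F [ 1.3 -0.3 -0. ] stop in tool mm [79.5  1.7] reset [78.1 97.6]
```

View pics/cmp.png

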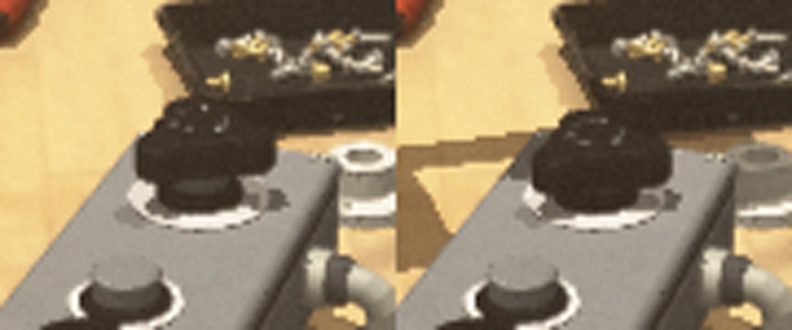

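Side by side, the head is about 3 px lower with the finger off, so it is latched. Next I go to the counter-clockwise side of lobe 1.

```bash
python3 -m jog '3.8 -1 0 0 0;3.8 -1 0 0 0;3.8 -0.9 0 0 0;0 0 0 0 0;0 0 0 0 0' && python3 st.py && python3 -m jog '0 0 4 0 0;0 0 4 0 0;0 0 4 0 0;0 0 2 0 0;0 0 0 0 0' && python3 -m jog '0 0 0.7 0 0;0 0 0.8 0 0;0 0 0 0 0;0 0 0 0 0' && python3 st.py
```

```text
time_s: 8.1
tcp_pos: [0.6022, 0.1755, 0.2406]
ee_rot: [3.141, 0.0, -0.384]
ft_force: [-1.0, 0.3, -0.2]
opening: -0.0
grasp_force: 0.0
8.1 [0.6022 0.1755 0.2406] yaw -22.011792650661356 F [-1.   0.3 -0.2] stop in tool mm [-35.5  30. ] reset [-36.6 125.9]
time_s: 8.6
tcp_pos: [0.597, 0.1758, 0.098]
ee_rot: [3.138, 0.007, -0.382]
ft_force: [0.1, -0.1, -0.1]
opening: -0.001
grasp_force: 0.0
time_s: 9.0
tcp_pos: [0.6011, 0.1765, 0.0871]
ee_rot: [-3.141, -0.001, -0.382]
ft_force: [0.0, 0.4, -1.0]
opening: 0.002
grasp_force: 0.0
9.0 [0.6011 0.1765 0.0871] yaw -21.914936058947788 F [ 0.   0.4 -1. ] stop in tool mm [-34.2  30.5] reset [-35.5 126.4]
```

```bash
python3 -m jog '0 0.4 0 0 0;0 0.4 0 0 0;0 0.3 0 0 0;0 0 0 0 0' | grep -E "tcp|ft_f" && python3 -m jog '0 0.2 0 0 0;0 0.2 0 0 0;0 0 0 0 0'| grep -E "tcp|ft_f" &&  python3 -m jog '0 0.2 0 0 0;0 0.2 0 0 0;0 0 0 0 0'| grep -E "tcp|ft_f" && python3 -m jog '0 0.2 0 0 0;0 0.2 0 0 0;0 0 0 0 0'| grep -E "tcp|ft_f"; python3 st.py
```

```text
tcp_pos: [0.5968, 0.1657, 0.0866]
ft_force: [-0.1, -0.0, -0.1]
tcp_pos: [0.5958, 0.1625, 0.0866]
ft_force: [1.1, 1.8, 1.1]
tcp_pos: [0.5942, 0.1585, 0.0866]
ft_force: [3.7, 0.6, 1.7]
tcp_pos: [0.5923, 0.1547, 0.0865]
ft_force: [3.2, 0.2, 3.0]
10.3 [0.5923 0.1547 0.0865] yaw -21.919896610581432 F [3.2 0.2 3. ] stop in tool mm [-34.2   7. ] reset [-35.4 102.9]
```

```bash
for i in 1; do python3 -m jog '0 0.2 0 0 0;0 0.2 0 0 0;0 0 0 0 0' | grep -E "tcp|ft_f" ; python3 -m jog '0 0.2 0 0 0;0 0.2 0 0 0;0 0 0 0 0'| grep -E "tcp|ft_f"; done
python3 - <<'E'
from h import *
s=snapshot("side"); a=cv2.imread("pics/side0.png")[185:260,250:340];b=s["frame"][185:260,250:340]
im=np.hstack([a,b]);cv2.imwrite("pics/cmp2.png",cv2.resize(im,None,fx=4.4,fy=4.4,interpolation=cv2.INTER_CUBIC))
E
python3 st.py
```

```text
tcp_pos: [0.5904, 0.1508, 0.0862]
ft_force: [3.5, -0.6, 1.7]
tcp_pos: [0.5883, 0.1476, 0.086]
ft_force: [2.1, 1.6, 0.8]
10.95 [0.5884 0.1477 0.0861] yaw -21.9336622268925 F [1.4 1.8 1.1] stop in tool mm [-33.2  -1. ] reset [-34.4  94.9]
```

View pics/cmp2.png

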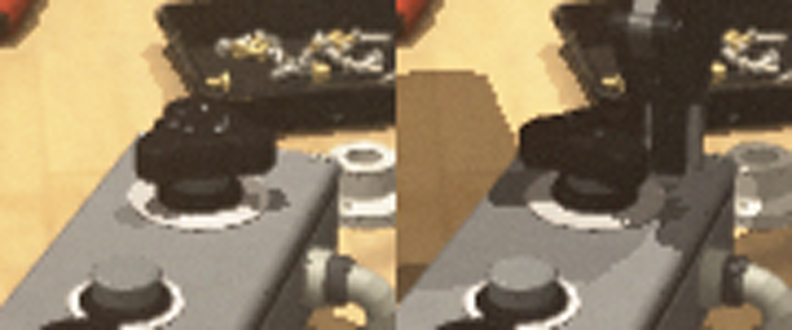

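The head is up again: the stem shows below it and it is turned by the finger. I'm backing off and going to the reset.

```bash
python3 -m jog '0 -0.5 0 0 0;0.2 -1 0 0 0;0 -1.5 0 0 0;0 0 0 0 0;0 0 -3 0 0' && python3 -m jog '0 0 -4 0 0;0 0 -4 0 0;-0.6 2 0 0 0;-1.5 5 0 0 0;-1.5 4 0 0 0' && python3 -m jog '0 1.6 0 0 0;0 0 0 0 0;0 0 0 0 0' && python3 st.py
python3 - <<'E'
from h import *
s=snapshot("wrist");cv2.imwrite("pics/w2.png",s["frame"])
for q,z in dict(stop_top=.097,reset_top=.075,start_top=.069).items():
    print(q,[(np.round(r["pixel"]),round(r["confidence"],2),np.round(atz(s,r["pixel"],z),3)[:2]) for r in models.spot_in(q,"wrist")[:2]])
E
```

```text
time_s: 11.45
tcp_pos: [0.5982, 0.175, 0.1125]
ee_rot: [3.136, 0.009, -0.381]
ft_force: [-0.5, 0.7, 0.1]
opening: 0.001
grasp_force: 0.0
time_s: 11.95
tcp_pos: [0.5275, 0.0872, 0.1962]
ee_rot: [3.141, 0.001, -0.381]
ft_force: [0.2, -1.3, -0.2]
opening: -0.004
grasp_force: 0.0
time_s: 12.25
tcp_pos: [0.5238, 0.0733, 0.1965]
ee_rot: [-3.141, -0.0, -0.383]
ft_force: [0.4, 0.8, -1.1]
opening: 0.0
grasp_force: 0.0
12.25 [0.5238 0.0733 0.1965] yaw -21.955796828815338 F [ 0.4  0.8 -1.1] stop in tool mm [ -1.  -94.2] reset [-2.3  1.8]
stop_top [(array([387., 241.]), 0.52, array([0.51 , 0.028])), (array([ 61., 171.]), 0.43, array([0.632, 0.207]))]
reset_top [(array([318., 240.]), 0.57, array([0.522, 0.074])), (array([387., 241.]), 0.16, array([0.502, 0.026]))]
start_top [(array([387., 242.]), 0.89, array([0.5  , 0.026]))]
```

View pics/w2.png

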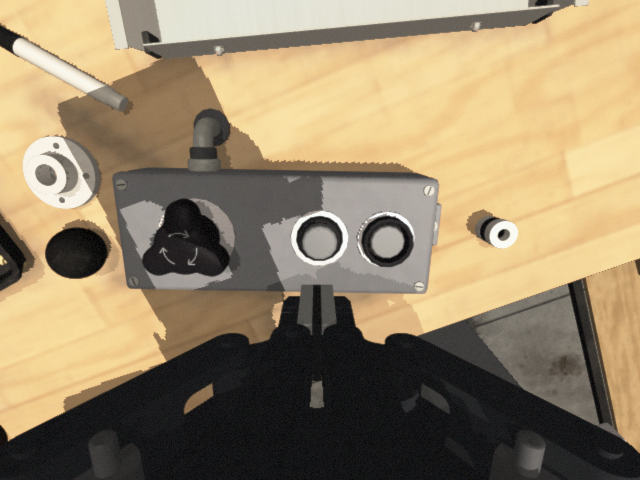

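The head is back at its rest angle (lobes at (186,212), (158,262), (213,262)) and the reset is at (318,240). I'm pressing the reset next.

```bash
python3 -m jog '-0.2 0.1 4 0 0;0 0 4 0 0;0 0 2 0 0;0 0 0 0 0;0 0 0 0 0' && python3 -m jog '0 0 0.5 0 0;0 0 0.5 0 0;0 0 0 0 0' && python3 -m jog '0 0 0.2 0 0;0 0 0.2 0 0;0 0 0 0 0'; python3 st.py
```

```text
time_s: 12.95
tcp_pos: [0.5213, 0.0732, 0.0964]
ee_rot: [3.142, 0.0, -0.382]
ft_force: [0.3, -0.5, 0.2]
opening: -0.001
grasp_force: 0.0
time_s: 13.25
tcp_pos: [0.5211, 0.0728, 0.0865]
ee_rot: [-3.141, -0.0, -0.383]
ft_force: [-1.2, 0.1, -0.2]
opening: 0.005
grasp_force: 0.0
time_s: 13.55
tcp_pos: [0.5213, 0.0728, 0.0826]
ee_rot: [-3.141, -0.001, -0.383]
ft_force: [-1.1, -0.3, 3.8]
opening: 0.002
grasp_force: 1.9
13.55 [0.5213 0.0728 0.0826] yaw -21.92716323072179 F [-1.1 -0.3  3.8] stop in tool mm [  1.2 -95.5] reset [-0.1  0.4]
```

```bash
python3 -m jog '0 0 0.1 0 0;0 0 0.1 0 0;0 0 0 0 0' && python3 -m jog '0 0 0.1 0 0;0 0 0 0 0'
```

```text
time_s: 13.85
tcp_pos: [0.5212, 0.0728, 0.0804]
ee_rot: [-3.141, -0.001, -0.383]
ft_force: [-0.9, 0.1, 4.2]
opening: -0.004
grasp_force: 2.4
time_s: 14.05
tcp_pos: [0.5213, 0.0728, 0.08]
ee_rot: [-3.141, -0.001, -0.383]
ft_force: [-1.4, -0.3, 10.8]
opening: 0.005
grasp_force: 5.4
```

The force jumped to 10.8 N, which is the reset button's hard stop, so it is fully in. I'm lifting off.

```bash
python3 -m jog '0 0 -1 0 0;0 0 -4 0 0;0 0 -4 0 0;-2 0 -2 0 0;-4 0 0 0 0' && python3 -m jog '0 0 0 0 0;0 0 0 0 0;0 0 0 0 0;0 0 0 0 0;0 0 0 0 0'
python3 - <<'E'
from h import *
s=snapshot("side"); f=s["frame"][185:345,225:365]; a=cv2.imread("pics/side0.png")[185:345,225:365]
cv2.imwrite("pics/end.png",cv2.resize(np.hstack([a,f]),None,fx=2.8,fy=2.8,interpolation=cv2.INTER_CUBIC))
E
```

```text
time_s: 14.55
tcp_pos: [0.4698, 0.0949, 0.1928]
ee_rot: [-3.138, -0.009, -0.384]
ft_force: [0.1, 1.5, 0.2]
opening: -0.002
grasp_force: 0.0
time_s: 15.05
tcp_pos: [0.4659, 0.0949, 0.189]
ee_rot: [3.142, 0.0, -0.383]
ft_force: [-0.5, -0.2, -0.2]
opening: 0.001
grasp_force: 0.0
```

View pics/end.png

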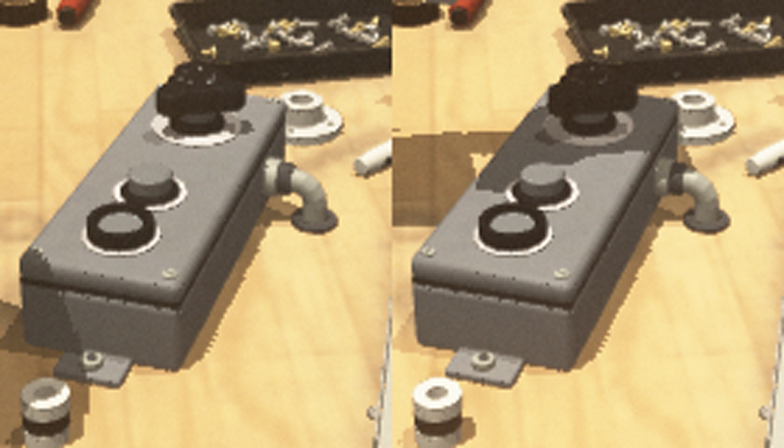

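The head and both buttons look exactly as at the start, the flange and spacer have not moved, and the robot is clear of everything.

```bash
python3 -c "
from rig import workorder
print(workorder.finish_job())"
```

```text
the job is handed in; nothing more can be done
None
```

The stop check is done and handed in at about 15 s of robot time (no verdict was returned): the stop latched and was twist-released, the reset was pressed fully in, and afterwards both were back at rest with the start button and loose parts untouched.

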